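# Bring the inspection magnifier over the cracked relay housing

### The arm

A 7-joint arm with a two-finger parallel gripper is mounted at the origin on the work surface. World frame = base frame: x ahead of the robot, y to its left, z up, the work surface at z = 0. Lengths are in mm, angles in rad, forces in N, time in s.
With the tool pointing down it reaches from about 400 to 750 mm from the base axis. Payload 19.5 kg.
Tool frame: the origin (TCP) lies where the fingers leave the gripper's body, on its centre line; the fingertips stand 73 mm ahead of it and the grasp point (between the pads) lies 54 mm ahead of it; z points along the fingers, x is the direction in which the jaws open and shut, and the axes are right-handed (so a half turn about z gives the same grasp; the last joint's range is limited). The gripper opens to 85 mm and grips with 20 to 120 N. Pads are 22 mm wide; open, the fingers measure 114 mm over their backs; the gripper's body (76 mm by 85 mm) begins 54 mm behind the grasp point. The pads swing forward as they close: fully open they stand 13 mm farther back than shut.
Start: joints at [1.112, 0.707, -0.028, 1.485, 0.022, 0.951, -0.075], TCP at [232.774, -525.757, 303.868] pointing down, gripper open.
Joint ranges: [-2.71, 2.71], [-0.32, 2.16], [-1.57, 1.52], [0, 2.45], [-1.46, 4.6], [0, 2.02], [-2.83, 2.83]. Speed limits (rad/s): [1.89, 1.89, 2.57, 2.57, 3.01, 3.01, 3.01].

### API

Orientations are given as a 3x3 rotation matrix whose columns are the frame's x, y, z axes.
In Python, from plant import env gives the robot as it stands.
- The arm moves only by the tool send_rows, never from a script. Its argument "commands" is a list of rows, each an object with "hand": the opening, from 0 (shut) to 1 (fully open); "xyz": the shift along the world's x, y, z in mm, a list of three; "spin": the turn about the world's z in rad. In form: [{"hand": hand, "xyz": [tx, ty, tz], "spin": spin}, ...]. A call has exactly 8 rows; each row is the pose to reach, as a shift and turn from the pose commanded when the call began; what a row does not reach only later rows make up. A row lasts 1/8 s, in which the tool goes at most 62.5 mm and 10.7 degrees, less where a joint would pass 70% of its speed; a pose out of reach is approached as far as the arm can. A call with a gripper value outside its range is refused whole. The fingers move at their own pace and stop on an object; "squeeze" is the grip in N (left out, the last holds). Time passes only in rows, so rows that repeat a pose let the fingers close, or fill a call up. It gives the time, the measured TCP pose, the force and the opening at its end, in the units of the state.
- env.state(): the state, without advancing time (a new reading comes with each control period).
- env.capture(name): name is "side" or "top"; returns a dict with "img" (400x640x3 uint8, red, green, blue), "vfov" (degrees; the focal length in pixels is half the picture's height over the tangent of half this angle, whatever the lens; pixels are square), "cx", "cy" (the principal point, pixels), "R" (3x3) and "t" (3): a world point X has camera coordinates R X + t. Camera axes: x right, y down, z forward; pixel columns grow to the right and rows downward; lengths in mm; the calibration is good to about 2 mm. A picture is of the moment at which its call begins. There is no depth.
- env.sign_off(): hands the job in, once; it reports no verdict.
Trained networks look in a picture, given as the dict that the camera call returned (one of the last four; its "shot" number tells which), for a name from the list of things; names that differ only in an ending like _2 or _b are one class to them, and where a whole thing is asked for, a point or a joint stands for the part that bears it (a point fixed in the world has none). Each returns a list of dicts, best first, with "p" (0 to 1); they miss things now and then, are a little off and sometimes report something else, mostly with a low value. They report only what shows in the picture. A call takes as long as a camera call. They do not tell look-alikes from the thing itself.
- env.spot_in(picture, label): "pixel" ([column, row] in pixels, amid what is visible of it).
- env.landmark_of(picture, label): "pixel" ([column, row] in pixels: a listed point, or the origin of a listed thing).
The state is a dict: "time_s": time; "qpos": joint angles; "qd": joint speeds; "tau": joint torques, N m; "tcp_pos": TCP position; "orientation": TCP orientation; "force": force on the tool from outside, world axes, zero at the start; "torque": the same for the moment, N m; "finger_gap": opening from 0.0 (shut) to 1.0 (fully open).
Only numpy, scipy, OpenCV 4.12 (cv2) and the standard library are available. Lean on these libraries where they do the work, as an engineer would, in place of code of your own. Each camera call takes 0.05 s, during which the arm holds its last target.

### The job

The bench magnifier has to stand over the cracked amber relay housing. With the fingertips press down the release plate in the middle of its carriage to free the brake, keep it pressed while you push the carriage along the rail until its lens arm is fully home against the stop with the upright round-headed flag, then let the plate spring back up so that the brake holds it there. Never drag the carriage with the brake on, and leave everything else on the table where it is; nothing is to be picked up.

Things in the scene. Friction and masses are not known exactly. Their poses are not given: they have to be found in the camera images.
- rail: Fixed aluminium slotted rail of the magnifier, 500 mm long, 50 mm wide, top at 42 mm. Origin on the table under the middle of the rail; its y axis runs along the rail, x across it (away from the robot, towards the lens), z up. A steel stop rod runs parallel to it, 50 mm to +x of the rail's centre line, 30 mm above the table.
- carriage (a joint): Position of the magnifier's carriage along the rail's y axis, m; 0 = middle of the rail. It runs freely (1 to 2 N) when the brake is released; with the brake on it takes about 8 to 12 N to drag.
- brake_pad (a joint): How far the release plate is pressed down, m: 0 = up (brake on), 0.007 = bottomed. It is sprung: 11 N starts it, 15 N bottoms it. The brake shoe leaves the rail as soon as the plate moves; it counts as released from 0.0015, hold it at 0.003 to 0.006.
- plate_top (a point): Centre of the top face of the ribbed steel release plate in the middle of the carriage; the face is 40 mm across the rail and 62 mm along it, 63.5 mm above the table when up. The carriage is an aluminium saddle, 64 mm across the rail and 112 mm along it, whose two end blocks stand 12 mm above the plate and leave 68 mm along the rail between them: fingertips on the plate can push against them or carry the carriage by their friction. Axes as the rail's.
- lens_arm (a point): Point on the centre line of the lens arm, a 10 mm wide bar that leaves the middle of the carriage at right angles to the rail (to the rail's +x); this point is 50 mm from the plate's centre, over the stop rod, 47.5 mm above the table. Moves with the carriage.
- lens (a point): Centre of the round magnifier lens (95 mm over its black rim, 115 mm above the table) on a post at the end of the lens arm, 135 mm to the rail's +x of the plate's centre. Moves with the carriage.
- marked_stop_mid (a point): Centre of the marked stop: a steel clamp collar on the stop rod, 14 mm along the rail, 22 mm across, top at 58 mm, that carries an upright plate with a round head up to 108 mm high and a flat pointer towards the housing. It may be clamped on either half of the rod; this point is 47.5 mm above the table. The arm is home against it when lens_arm is 12 mm from this point along the rail.
- plain_stop_mid (a point): Centre of the other stop, a collar of the same size without flag or pointer, on the other half of the rod.
- housing_mid (a point): Centre of the cracked amber relay housing, 56 x 50 x 58 mm, standing loose in a shallow black nest (80 x 74 x 14 mm) behind the marked stop, where the lens comes over it (within about 20 mm).
- pole_a: Loose iron pole piece, a flat bar 64 x 22 x 10 mm with a round boss, 20 mm high; origin under its middle. Bystander on the robot's side of the rail.
- pole_b: Second iron pole piece, the same.
- fuse_carrier: White porcelain fuse carrier, 92 x 26 x 32 mm, origin under its middle. Bystander beyond the rail.
- spring_hook: Chrome spring hook tool, about 110 mm long, 12 mm high, lying beyond the rail. Bystander.
- screwdriver: Screwdriver 170 mm long lying beyond the right end of the rail. Bystander.
- spare_relay: Clear-covered relay, 56 x 50 x 58 mm, standing beyond the left end of the rail; origin under its middle. Bystander.
Things that resemble listed ones, but are neither listed nor needed, are in the scene too. What is meant by the part that bears housing_mid is not blue or turquoise, and is the larger of those in its own colour.

How it is judged:
By the outcome, as a careful person would: the job done as asked, in the order asked, and still so for the second after the job is handed in, with the robot touching nothing.
It also fails if it takes over 51 s, if anything falls off the work surface, if the arm or the gripper's body presses on something with over 40 N, if the wrist force passes 120 N, or if a joint passes its speed limit or range.

## Working session

There is one attempt and no reset: what is moved stays moved. The work goes in short steps, Python scripts to look and compute and a tool call to move; the robot and the scene stay as the last step left them, time stands still between calls to the robot, and variables do not carry over. Pictures are saved under pics/ and viewed, and the job is handed in when it is done.

Besides the shell and the picture viewer there is one more tool, called after "Emit:" as name(argument=value, ...), one argument or row to a line, values as JSON. send_rows: Moves the arm, as the interface text tells. Its arguments: {"type":"object","properties":{"commands":{"type":"array","items":{"type":"object","properties":{"hand":{"type":"number"},"xyz":{"type":"array","items":{"type":"number"}},"spin":{"type":"number"}}}},"squeeze":{"type":"number"}},"required":["commands"]}

```bash
mkdir -p pics; ls
cat > h.py <<'E'
import numpy as np, cv2, pickle
from plant import env
def f(c): return c["img"].shape[0]/2/np.tan(np.radians(c["vfov"])/2)
def ray(c,p):
    R=np.array(c["R"]);t=np.array(c["t"]);C=-R.T@t
    d=R.T@np.array([(p[0]-c["cx"])/f(c),(p[1]-c["cy"])/f(c),1]);return C,d
def at(c,p,z):
    C,d=ray(c,p);return C+d*(z-C[2])/d[2]
def proj(c,X):
    v=np.array(c["R"])@np.array(X)+np.array(c["t"]);return np.array([c["cx"]+f(c)*v[0]/v[2],c["cy"]+f(c)*v[1]/v[2]])
def tri(c1,p1,c2,p2):
    A=np.zeros((3,3));b=np.zeros(3)
    for c,p in((c1,p1),(c2,p2)):
        C,d=ray(c,p);d/=np.linalg.norm(d);M=np.eye(3)-np.outer(d,d);A+=M;b+=M@C
    return np.linalg.solve(A,b)
def save(c,n): cv2.imwrite("pics/"+n+".png",c["img"][:,:,::-1])
E
python3 - <<'E'
from h import *
np.set_printoptions(precision=1,suppress=True)
c={}
for n in("side","top"):
    c[n]=env.capture(n);save(c[n],n+"1")
    print(n,{k:c[n][k] for k in c[n] if k!="img"})
pickle.dump(c,open("c1.pkl","wb"))
Z=dict(rail=0,plate_top=63.5,lens_arm=47.5,lens=115,marked_stop_mid=47.5,plain_stop_mid=47.5,housing_mid=35,spare_relay=0,pole_a=0,fuse_carrier=0)
for n in c:
  for l,z in Z.items():
    r=env.landmark_of(c[n],l)
    for q in r[:4]: print(n,l,np.array(q["pixel"]),round(q["p"],2),at(c[n],q["pixel"],z))
s=env.state();print(s["time_s"],s["tcp_pos"],s["orientation"],s["force"])
E
```

```text
pics
side {'vfov': 55.6523552708403, 'cx': 319.6857664117188, 'cy': 197.98548061624547, 'R': array([[-1. , -0.2,  0. ],
       [-0.1,  0.5, -0.9],
       [ 0.2, -0.9, -0.5]]), 't': array([552.9, 138.2, 847.7]), 'shot': 1}
top {'vfov': 47.81908942451096, 'cx': 315.77002267200254, 'cy': 208.1407845869074, 'R': array([[-0. , -1. , -0. ],
       [-1. ,  0. , -0.1],
       [ 0.1,  0. , -1. ]]), 't': array([  22.9,  575. , 1100.3]), 'shot': 2}
side rail [344.7 238.9] 0.58 [497.8  28.7   0. ]
side plate_top [344.7 210.9] 0.68 [504.    4.5  63.5]
side plate_top [319.8 187.3] 0.47 [ 588.8 -106.3   63.5]
side lens_arm [327.8 212.2] 0.9 [547.3  -7.5  47.5]
side lens [293.9 183.8] 0.94 [632.4  -9.  115. ]
side lens [343.4 237.9] 0.36 [478.9 194.9 115. ]
side marked_stop_mid [348.6 187.9] 0.54 [ 516.9 -152.3   47.5]
side marked_stop_mid [286.1 267.4] 0.49 [585.4 221.8  47.5]
side marked_stop_mid [363.3 276.3] 0.28 [434.9 215.2  47.5]
side plain_stop_mid [283.2 264.7] 0.74 [593.4 214.9  47.5]
side housing_mid [366.5 169.8] 0.68 [ 483.6 -317.2   35. ]
side housing_mid [320.3 188.6] 0.65 [ 597.6 -15
[... 564 characters left out ...]
[390.5 231.6] 0.48 [ 515.2 -160.7   47.5]
top plain_stop_mid [394.4 198.3] 0.64 [ 596.7 -171.6   47.5]
top plain_stop_mid [230.5 205.1] 0.45 [581.4 230.8  47.5]
top housing_mid [440.  178.4] 0.97 [ 647.3 -287.3   35. ]
top housing_mid [384.  155.7] 0.8 [ 705.3 -149.5   35. ]
top housing_mid [394.6 199. ] 0.73 [ 596.4 -174.    35. ]
top housing_mid [474.2 243.3] 0.53 [ 486.6 -366.2   35. ]
top spare_relay [175.1 212.6] 0.84 [567.3 383.3   0. ]
top pole_a [260.3 265.9] 0.73 [431.1 162.6   0. ]
top pole_a [346.9 283.1] 0.47 [387.9 -56.1   0. ]
top fuse_carrier [328.4 157.3] 0.7 [709.2 -11.    0. ]
1.1 [ 232.8 -525.7  303.9] [[ 0.4 -0.9 -0. ]
 [-0.9 -0.4  0. ]
 [-0.  -0.  -1. ]] [-0.1  0.3  0.2]
```

Run:
```python
import cv2
for n,(x0,y0,x1,y1) in(("side",(220,130,440,300)),("top",(200,130,500,300))):
    i=cv2.imread(f"pics/{n}1.png")
    cv2.imwrite(f"pics/{n}1z.png",cv2.resize(i[y0:y1,x0:x1],None,fx=2.6,fy=2.6,interpolation=cv2.INTER_CUBIC))
```

```text
(no output)
```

View pics/side1.png

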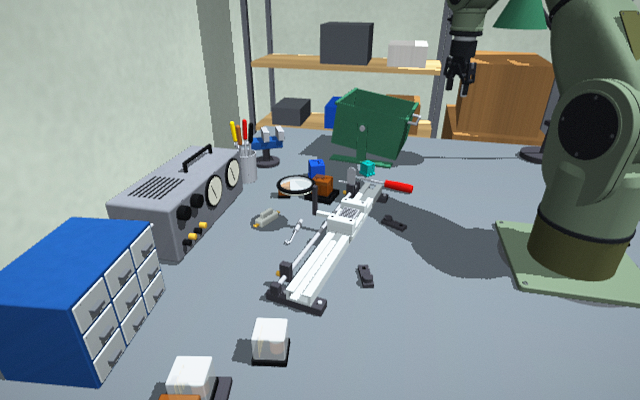

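View pics/top1.png

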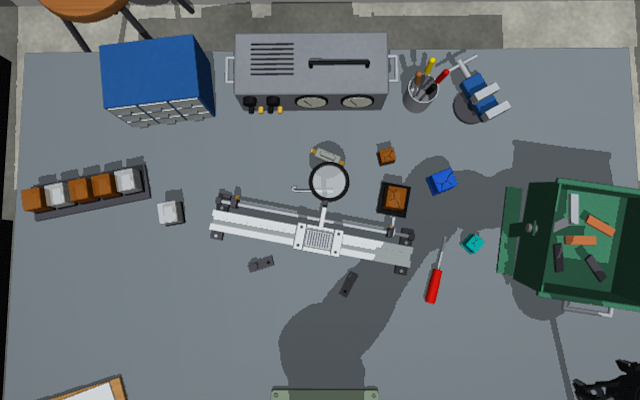

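```bash
ls pics
```

```text
side1.png
side1z.png
top1.png
top1z.png
```

View pics/side1z.png

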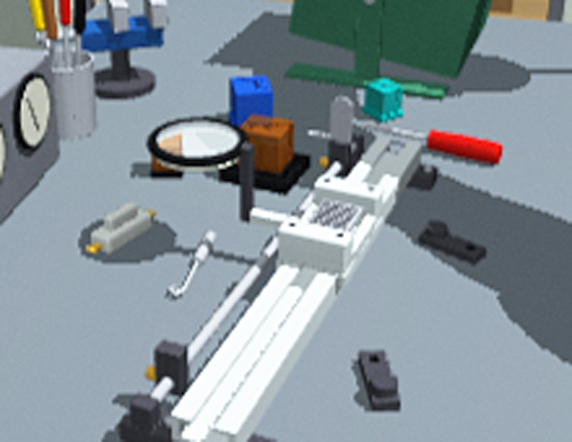

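View pics/top1z.png

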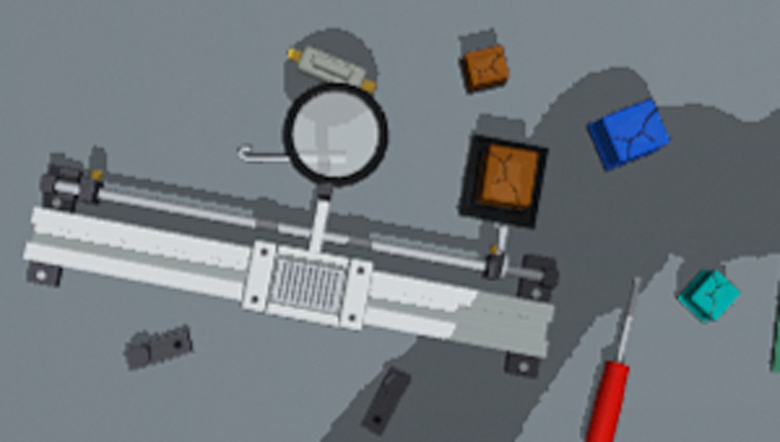

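```bash
python3 - <<'E'
from h import *
np.set_printoptions(precision=1,suppress=True)
c=pickle.load(open("c1.pkl","rb"));T=c["top"];S=c["side"]
z=lambda p:(p[0]/2.6+200,p[1]/2.6+130)
P=[at(T,z(p),42) for p in((36,208),(24,258),(553,305),(545,356))]
print(P,f(T),f(S))
L=(P[0]+P[1])/2;Rr=(P[2]+P[3])/2;u=L-Rr;print("len",np.linalg.norm(u),"mid",(L+Rr)/2,"yaw",np.degrees(np.arctan2(-u[0],u[1])))
for a in((0,1),(2,3)):print(np.linalg.norm(P[a[0]]-P[a[1]]))
for n,s,t in(("plate",(344.7,210.9),(317.1,236.3)),("lens",(293.9,183.8),(329,181.7)),("arm",(327.8,212.2),(323.8,214.9)),("stop",(348.6,187.9),(390.5,231.6)),("plain",(284,265.5),(230.5,205.1)),("hous",(320.3,188.6),(394.6,199))):
    X=tri(S,s,T,t);print(n,X,proj(S,X)-s)
# plate corners in top: end blocks tops at z 75.5
Q=[at(T,z(p),75.5) for p in((257,240),(373,262),(243,306),(358,329))];print(Q,np.mean(Q,0),(Q[0]+Q[2]-Q[1]-Q[3])/2,(Q[0]+Q[1]-Q[2]-Q[3])/2)
print(at(T,z((309,283)),63.5))
# stop collar in top
print("stop",at(T,z((493,262)),58))
E
python3 - <<'E'
import cv2
i=cv2.imread("pics/top1.png")[185:265,285:425];cv2.imwrite("pics/t1zz.png",cv2.resize(i,None,fx=5.7,fy=5.7,interpolation=cv2.INTER_CUBIC))
i=cv2.imread("pics/side1.png")[155:255,270:400];cv2.imwrite("pics/s1zz.png",cv2.resize(i,None,fx=5.9,fy=5.9,interpolation=cv2.INTER_CUBIC))
E
```

```text
[array([570. , 273.1,  42. ]), array([522.4, 283.6,  42. ]), array([ 477.1, -214.7,   42. ]), array([ 429.7, -206.3,   42. ])] 451.1227473251517 378.9140244534972
len 497.611644378184 mid [499.8  33.9  42. ] yaw -10.747955301095102
48.66436518001253
48.12358590761089
plate [502.9  17.4  71. ] [-0.3 -0. ]
lens [630.6 -10.5 114.2] [0.9 0.1]
arm [551.    0.6  52.3] [-2.1 -0.2]
stop [ 516.7 -161.2   43.1] [0.5 0. ]
plain [583.6 229.5  57.8] [1.7 0.2]
hous [ 599.7 -175.3   24.5] [0.8 0.1]
[array([536.8,  60.9,  75.5]), array([516.4, -45.2,  75.5]), array([476.6,  73.6,  75.5]), array([455.6, -31.1,  75.5])] [496.4  14.5  75.5] [ 20.7 105.4   0. ] [ 60.5 -13.4   0. ]
[497.7  13.5  63.5]
stop [ 516.8 -157.    58. ]
```

View pics/t1zz.png

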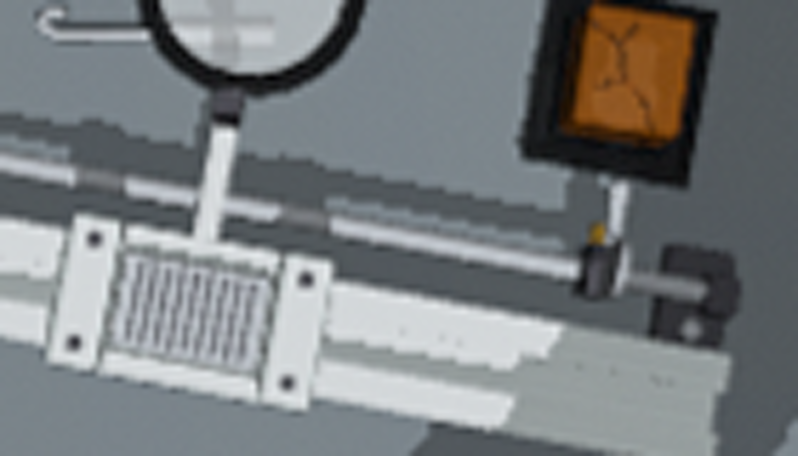

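View pics/s1zz.png

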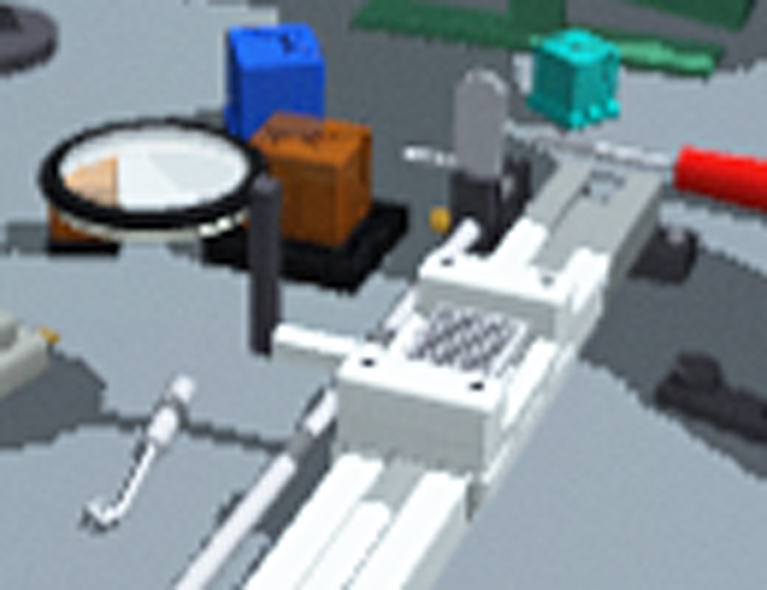

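Run:
```python
from h import *
s=env.state();R=np.array(s["orientation"]);a=np.degrees(np.arctan2(R[1,0],R[0,0]));print(a,np.radians(-10.9-a),s["time_s"],s["tcp_pos"],R[2])
```

```text
-66.11761249807702 0.9637291431818151 1.1 [ 232.79062357 -525.73631562  303.86959266] [-1.10107193e-04 -1.37490560e-05 -9.99999994e-01]
```

Candidates for the housing in the top view:
- Large amber in the black nest, (396,199).
- Small amber, (387,156).
- Blue, (443,181).
- Turquoise, (473,243).

The description picks the large amber one at (396,199). The close crop shows it cracked, in its nest, with the pointer reaching towards it.

Candidates for the stop:
- Right collar at (391,231). In the side view it carries the round-headed flag at about (350,175), so this is the marked stop.
- Left collar at (231,204), with no flag.

The carriage therefore goes about 152 mm along rail −y. I'm moving above the plate now.

Emit:
send_rows(
  commands=[
    {"hand":0,"xyz":[27,54,0],"spin":0.12},
    {"hand":0,"xyz":[54,108,0],"spin":0.24},
    {"hand":0,"xyz":[81,162,0],"spin":0.36},
    {"hand":0,"xyz":[108,216,0],"spin":0.48},
    {"hand":0,"xyz":[135,270,0],"spin":0.6},
    {"hand":0,"xyz":[162,324,0],"spin":0.72},
    {"hand":0,"xyz":[189,378,0],"spin":0.84},
    {"hand":0,"xyz":[210,425,0],"spin":0.964},
  ],
  squeeze=60,
)

```text
time_s: 2.1
tcp_pos: [443.6, -98.6, 304.0]
orientation: [[0.983, -0.184, 0.001], [-0.184, -0.983, 0.0], [0.001, -0.0, -1.0]]
force: [0.6, -1.5, 0.7]
finger_gap: 0.001
```

Emit:
send_rows(
  commands=[
    {"hand":0,"xyz":[18,35,0],"spin":0},
    {"hand":0,"xyz":[36,70,-20],"spin":0},
    {"hand":0,"xyz":[53,103.5,-50],"spin":0},
    {"hand":0,"xyz":[53,103.5,-90],"spin":0},
    {"hand":0,"xyz":[53,103.5,-120],"spin":0},
    {"hand":0,"xyz":[53,103.5,-136],"spin":0},
    {"hand":0,"xyz":[53,103.5,-136],"spin":0},
    {"hand":0,"xyz":[53,103.5,-136],"spin":0},
  ],
)

```text
time_s: 3.1
tcp_pos: [496.0, 2.8, 168.6]
orientation: [[0.982, -0.189, 0.001], [-0.189, -0.982, 0.0], [0.001, -0.0, -1.0]]
force: [0.2, 0.2, 0.8]
finger_gap: -0.001
```

Run:
```python
from h import *
np.set_printoptions(precision=2,suppress=True)
s=env.state();print(s["time_s"],s["tcp_pos"],s["orientation"],s["force"],s["finger_gap"])
c={n:env.capture(n) for n in("top","side")};pickle.dump(c,open("c2.pkl","wb"))
for n,(x,y) in(("top",(315,225)),("side",(330,195))):
    i=c[n]["img"][y-50:y+50,x-65:x+65,::-1];cv2.imwrite(f"pics/{n}2.png",cv2.resize(i,None,fx=5.9,fy=5.9,interpolation=cv2.INTER_CUBIC))
```

```text
3.1 [496.     2.76 168.56] [[ 0.98 -0.19  0.  ]
 [-0.19 -0.98  0.  ]
 [ 0.   -0.   -1.  ]] [0.15 0.2  0.85] -0.0005480848096732885
```

View pics/top2.png

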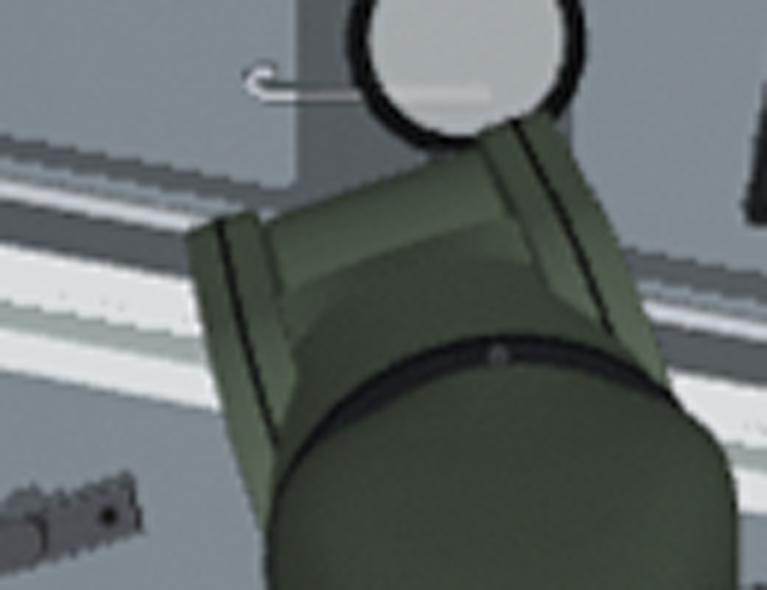

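View pics/side2.png

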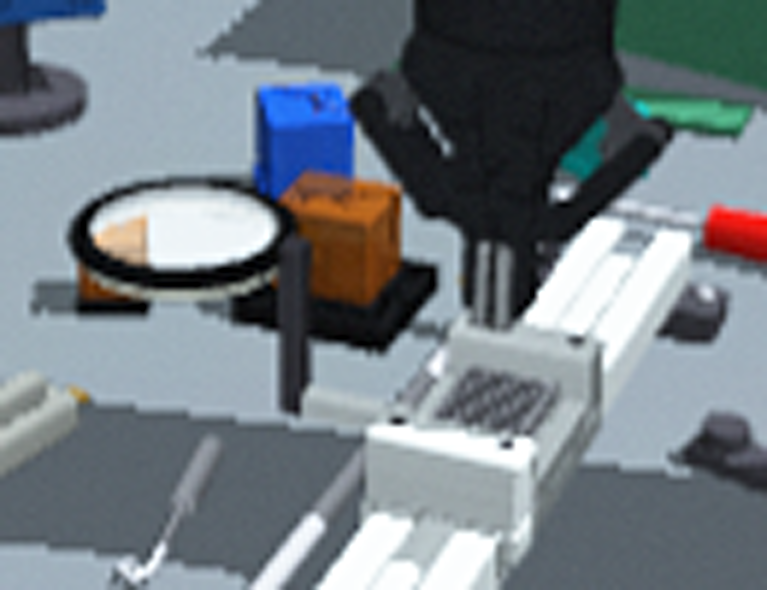

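Run:
```python
from h import *
np.set_printoptions(precision=1,suppress=True)
c=pickle.load(open("c2.pkl","rb"))["side"]
X=np.array([.982,-.189,0]);Y=np.array([.189,.982,0]);t=np.array([496,2.8,95.6])
i=cv2.resize(c["img"][145:245,265:395,::-1],None,fx=5.9,fy=5.9,interpolation=cv2.INTER_CUBIC).copy()
def d(P,col):
    p=(proj(c,P)-(265,145)+.5)*5.9; cv2.circle(i,tuple(int(v) for v in p),4,col,-1)
for a in(-14,14):
  for b in(-11,11):
    d(t+a*X+b*Y,(0,255,0)); d(t+a*X+b*Y-[0,0,32.1],(0,0,255))
pc=np.array([498,14.5,63.5])
for a in(-20,20):
  for b in(-31,31): d(pc+a*X+b*Y,(255,0,255))
for a in(-32,32):
  for b in(-34,34,56,-56): d(pc+a*X+b*Y+[0,0,12],(255,200,0))
cv2.imwrite("pics/s2p.png",i)
```

```text
(no output)
```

View pics/s2p.png

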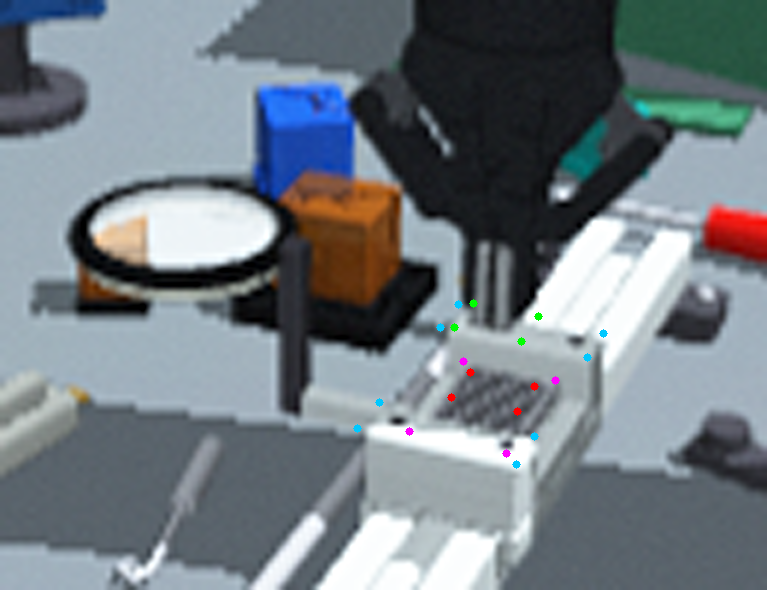

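Emit:
send_rows(
  commands=[
    {"hand":0,"xyz":[-2,1,-6],"spin":0},
    {"hand":0,"xyz":[-2,1,-14],"spin":0},
    {"hand":0,"xyz":[-2,1,-20],"spin":0},
    {"hand":0,"xyz":[-2,1,-25],"spin":0},
    {"hand":0,"xyz":[-2,1,-28],"spin":0},
    {"hand":0,"xyz":[-2,1,-30],"spin":0},
    {"hand":0,"xyz":[-2,1,-31],"spin":0},
    {"hand":0,"xyz":[-2,1,-31],"spin":0},
  ],
)

```text
time_s: 4.2
tcp_pos: [493.8, 3.7, 136.9]
orientation: [[0.982, -0.189, -0.0], [-0.189, -0.982, 0.0], [-0.0, 0.0, -1.0]]
force: [0.5, -0.7, 0.2]
finger_gap: -0.001
```

Run:
```python
from h import *
c=env.capture("side");x,y=330,195
i=c["img"][y-50:y+50,x-65:x+65,::-1];cv2.imwrite("pics/side3.png",cv2.resize(i,None,fx=5.9,fy=5.9,interpolation=cv2.INTER_CUBIC))
```

```text
(no output)
```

View pics/side3.png

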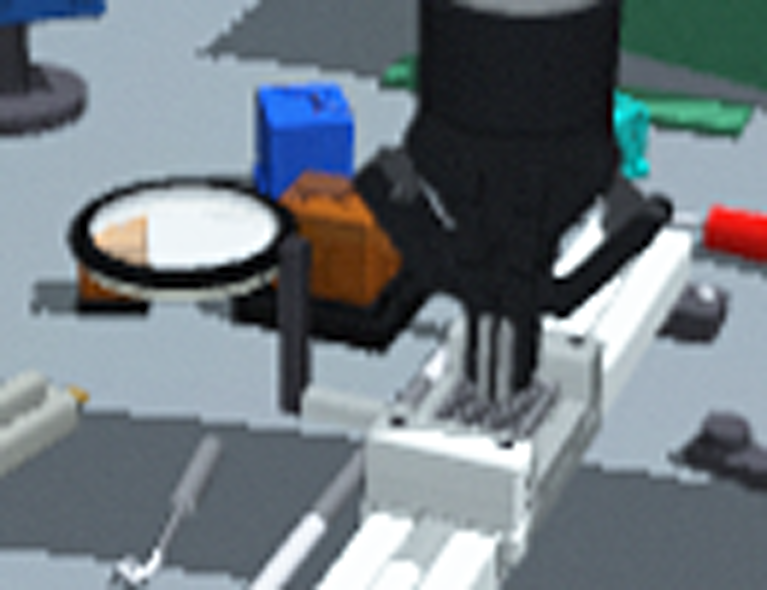

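The fingertips stand over the plate at about (500,390) in the crop, between the end blocks. Pressing next.

Emit:
send_rows(
  commands=[
    {"hand":0,"xyz":[0,0,-0.5],"spin":0},
    {"hand":0,"xyz":[0,0,-1],"spin":0},
    {"hand":0,"xyz":[0,0,-1.5],"spin":0},
    {"hand":0,"xyz":[0,0,-2],"spin":0},
    {"hand":0,"xyz":[0,0,-2],"spin":0},
    {"hand":0,"xyz":[0,0,-2],"spin":0},
    {"hand":0,"xyz":[0,0,-2],"spin":0},
    {"hand":0,"xyz":[0,0,-2],"spin":0},
  ],
)

```text
time_s: 5.25
tcp_pos: [493.8, 3.7, 135.3]
orientation: [[0.982, -0.189, 0.0], [-0.189, -0.982, -0.0], [0.0, 0.0, -1.0]]
force: [-1.9, -0.1, 11.1]
finger_gap: -0.0
```

Emit:
send_rows(
  commands=[
    {"hand":0,"xyz":[0,0,-1],"spin":0},
    {"hand":0,"xyz":[0,0,-2],"spin":0},
    {"hand":0,"xyz":[0,0,-3],"spin":0},
    {"hand":0,"xyz":[0,0,-3.3],"spin":0},
    {"hand":0,"xyz":[0,0,-3.3],"spin":0},
    {"hand":0,"xyz":[0,0,-3.3],"spin":0},
    {"hand":0,"xyz":[0,0,-3.3],"spin":0},
    {"hand":0,"xyz":[0,0,-3.3],"spin":0},
  ],
)

```text
time_s: 6.25
tcp_pos: [493.8, 3.7, 132.0]
orientation: [[0.982, -0.189, 0.0], [-0.189, -0.982, -0.0], [0.0, 0.0, -1.0]]
force: [-2.9, -0.2, 13.6]
finger_gap: 0.0
```

Emit:
send_rows(
  commands=[
    {"hand":0,"xyz":[-0.4,-2,0],"spin":0},
    {"hand":0,"xyz":[-0.9,-4.9,0],"spin":0},
    {"hand":0,"xyz":[-1.5,-7.9,0],"spin":0},
    {"hand":0,"xyz":[-2.3,-11.8,0],"spin":0},
    {"hand":0,"xyz":[-3.0,-15.7,0],"spin":0},
    {"hand":0,"xyz":[-3.8,-19.6,0],"spin":0},
    {"hand":0,"xyz":[-4.5,-23.6,0],"spin":0},
    {"hand":0,"xyz":[-5.3,-27.5,0],"spin":0},
  ],
)

```text
time_s: 7.25
tcp_pos: [488.6, -23.7, 132.0]
orientation: [[0.982, -0.189, 0.001], [-0.189, -0.982, 0.0], [0.001, -0.0, -1.0]]
force: [-1.1, 1.0, 12.9]
finger_gap: -0.002
```

Run:
```python
from h import *
s=env.state();print(s["force"],s["tcp_pos"])
c=env.capture("side");x,y=330,195
print(env.landmark_of(c,"lens")[:1])
i=c["img"][y-50:y+50,x-65:x+65,::-1];cv2.imwrite("pics/side4.png",cv2.resize(i,None,fx=5.9,fy=5.9,interpolation=cv2.INTER_CUBIC))
```

```text
[-1.13918546  1.02159091 12.86424209] [488.55694549 -23.69094892 132.0215365 ]
[{'pixel': [301.3, 179.0], 'p': 0.77}]
```

View pics/side4.png

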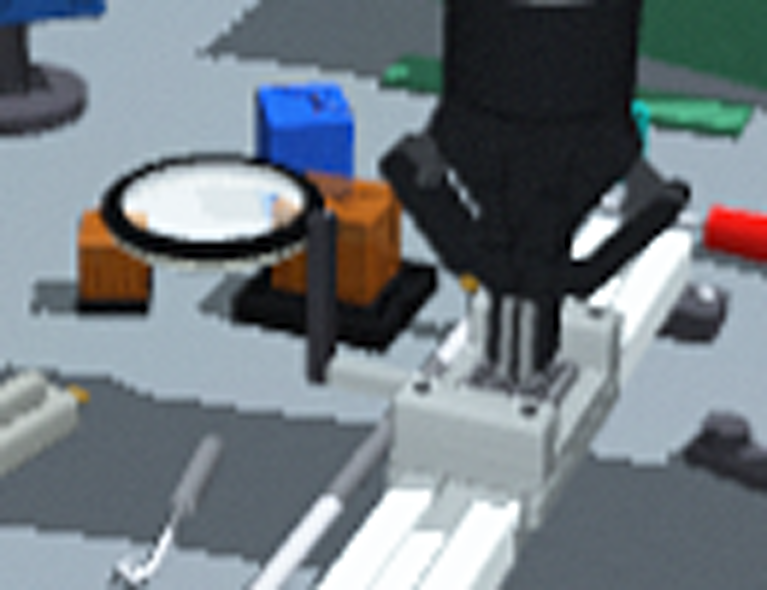

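The carriage rides along, with about 1 N along the rail and the plate held down. Continuing.

Emit:
send_rows(
  commands=[
    {"hand":0,"xyz":[-0.8,-3.9,-0.3],"spin":0},
    {"hand":0,"xyz":[-2.3,-11.8,-0.3],"spin":0},
    {"hand":0,"xyz":[-4.7,-24.5,-0.3],"spin":0},
    {"hand":0,"xyz":[-7.4,-38.3,-0.3],"spin":0},
    {"hand":0,"xyz":[-10.2,-53,-0.3],"spin":0},
    {"hand":0,"xyz":[-13,-67.8,-0.3],"spin":0},
    {"hand":0,"xyz":[-15.1,-78.6,-0.3],"spin":0},
    {"hand":0,"xyz":[-16.3,-84.5,-0.3],"spin":0},
  ],
)

```text
time_s: 8.35
tcp_pos: [472.3, -108.8, 131.8]
orientation: [[0.982, -0.189, 0.001], [-0.189, -0.982, -0.0], [0.001, 0.0, -1.0]]
force: [-0.1, 1.7, 13.0]
finger_gap: 0.002
```

Run:
```python
from h import *
s=env.state();print(s["force"],s["tcp_pos"])
for n,(x,y) in(("top",(360,215)),("side",(345,185))):
    c=env.capture(n);i=c["img"][y-50:y+50,x-65:x+65,::-1];cv2.imwrite(f"pics/{n}5.png",cv2.resize(i,None,fx=5.9,fy=5.9,interpolation=cv2.INTER_CUBIC))
    l=env.landmark_of(c,"lens")[0];print(l,at(c,l["pixel"],115))
```

```text
[-0.09606577  1.67110253 12.9786151 ] [ 472.25120605 -108.81762011  131.75683998]
{'pixel': [378.5, 189.4], 'p': 0.73} [ 609.82877675 -124.833447    115.        ]
{'pixel': [312.1, 169.2], 'p': 0.7} [ 609.61204496 -104.66722855  115.        ]
```

View pics/side5.png

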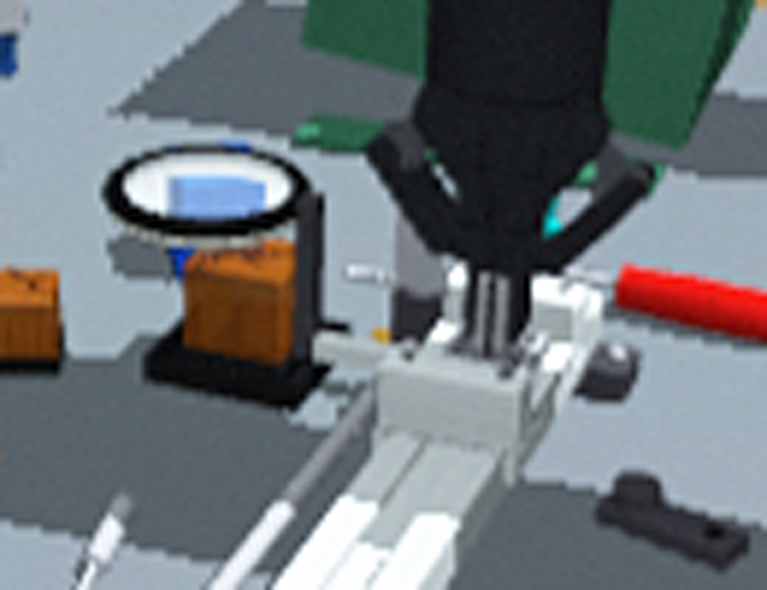

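View pics/top5.png

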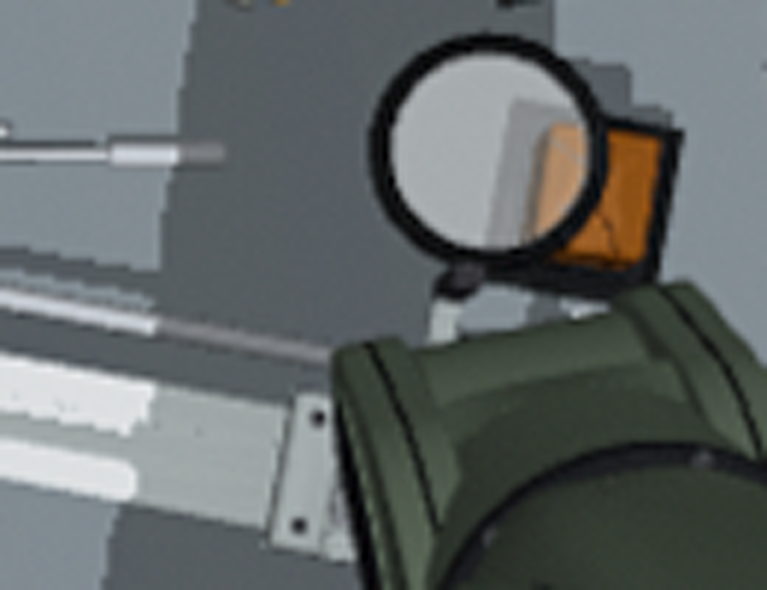

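Emit:
send_rows(
  commands=[
    {"hand":0,"xyz":[-0.8,-3.9,-0.3],"spin":0},
    {"hand":0,"xyz":[-1.5,-7.9,-0.3],"spin":0},
    {"hand":0,"xyz":[-2.4,-12.8,-0.3],"spin":0},
    {"hand":0,"xyz":[-3.4,-17.7,-0.3],"spin":0},
    {"hand":0,"xyz":[-4.3,-22.6,-0.3],"spin":0},
    {"hand":0,"xyz":[-4.9,-25.5,-0.3],"spin":0},
    {"hand":0,"xyz":[-5.3,-27.5,-0.3],"spin":0},
    {"hand":0,"xyz":[-5.5,-28.5,-0.3],"spin":0},
  ],
)

```text
time_s: 9.55
tcp_pos: [466.9, -136.8, 131.5]
orientation: [[0.982, -0.189, 0.001], [-0.189, -0.982, -0.0], [0.001, 0.0, -1.0]]
force: [-1.3, 0.8, 13.0]
finger_gap: 0.004
```

Emit:
send_rows(
  commands=[
    {"hand":0,"xyz":[-0.1,-0.5,0],"spin":0},
    {"hand":0,"xyz":[-0.2,-1,0],"spin":0},
    {"hand":0,"xyz":[-0.3,-1.5,0],"spin":0},
    {"hand":0,"xyz":[-0.4,-2,0],"spin":0},
    {"hand":0,"xyz":[-0.5,-2.5,0],"spin":0},
    {"hand":0,"xyz":[-0.6,-3,0],"spin":0},
    {"hand":0,"xyz":[-0.7,-3.5,0],"spin":0},
    {"hand":0,"xyz":[-0.8,-4,0],"spin":0},
  ],
)

```text
time_s: 10.55
tcp_pos: [466.2, -140.7, 131.5]
orientation: [[0.982, -0.189, 0.001], [-0.189, -0.982, -0.0], [0.001, -0.0, -1.0]]
force: [-0.3, 0.7, 13.4]
finger_gap: 0.0
```

Emit:
send_rows(
  commands=[
    {"hand":0,"xyz":[-0.1,-0.5,0],"spin":0},
    {"hand":0,"xyz":[-0.2,-1,0],"spin":0},
    {"hand":0,"xyz":[-0.3,-1.5,0],"spin":0},
    {"hand":0,"xyz":[-0.4,-2,0],"spin":0},
    {"hand":0,"xyz":[-0.5,-2.5,0],"spin":0},
    {"hand":0,"xyz":[-0.6,-3,0],"spin":0},
    {"hand":0,"xyz":[-0.7,-3.5,0],"spin":0},
    {"hand":0,"xyz":[-0.8,-4,0],"spin":0},
  ],
)

```text
time_s: 11.55
tcp_pos: [465.4, -144.7, 131.5]
orientation: [[0.982, -0.189, 0.001], [-0.189, -0.982, -0.0], [0.001, -0.0, -1.0]]
force: [-1.6, 0.3, 13.0]
finger_gap: 0.0
```

Emit:
send_rows(
  commands=[
    {"hand":0,"xyz":[-0.1,-0.5,0],"spin":0},
    {"hand":0,"xyz":[-0.2,-1,0],"spin":0},
    {"hand":0,"xyz":[-0.3,-1.5,0],"spin":0},
    {"hand":0,"xyz":[-0.4,-2,0],"spin":0},
    {"hand":0,"xyz":[-0.5,-2.5,0],"spin":0},
    {"hand":0,"xyz":[-0.6,-3,0],"spin":0},
    {"hand":0,"xyz":[-0.7,-3.5,0],"spin":0},
    {"hand":0,"xyz":[-0.8,-4,0],"spin":0},
  ],
)

```text
time_s: 12.55
tcp_pos: [464.6, -148.7, 131.5]
orientation: [[0.982, -0.189, 0.001], [-0.189, -0.982, -0.0], [0.001, 0.0, -1.0]]
force: [-0.8, 1.2, 13.2]
finger_gap: -0.001
```

Run:
```python
from h import *
s=env.state();print(s["force"],s["tcp_pos"])
for n,(x,y) in(("top",(370,215)),("side",(345,180))):
    c=env.capture(n);i=c["img"][y-50:y+50,x-65:x+65,::-1];cv2.imwrite(f"pics/{n}6.png",cv2.resize(i,None,fx=5.9,fy=5.9,interpolation=cv2.INTER_CUBIC))
    l=env.landmark_of(c,"lens")[0];print(l,at(c,l["pixel"],115))
```

```text
[-0.82967759  1.20302278 13.19667998] [ 464.58135593 -148.74709663  131.48300397]
{'pixel': [396.8, 193.8], 'p': 0.73} [ 599.447312   -166.67416696  115.        ]
{'pixel': [319.6, 162.6], 'p': 0.79} [ 599.90601067 -153.0414568   115.        ]
```

View pics/side6.png

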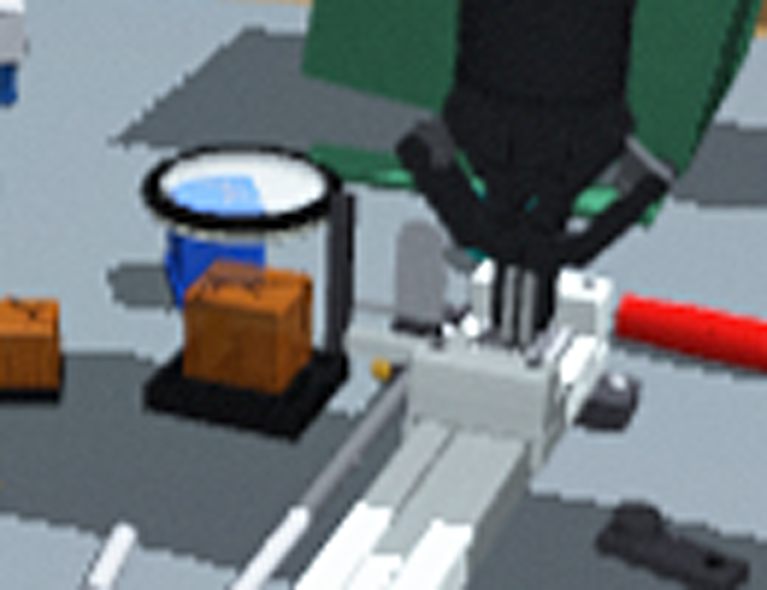

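View pics/top6.png

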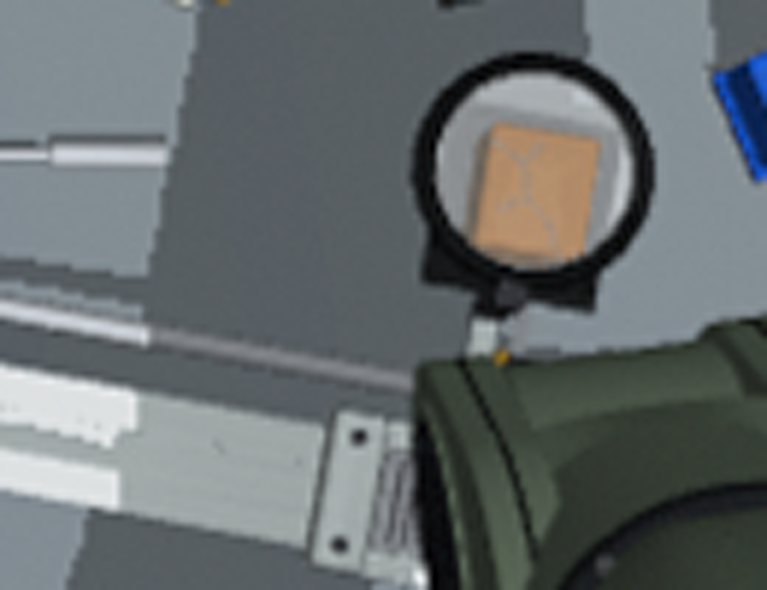

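Emit:
send_rows(
  commands=[
    {"hand":0,"xyz":[-0.1,-0.4,0],"spin":0},
    {"hand":0,"xyz":[-0.1,-0.7,0],"spin":0},
    {"hand":0,"xyz":[-0.2,-1,0],"spin":0},
    {"hand":0,"xyz":[-0.3,-1.5,0],"spin":0},
    {"hand":0,"xyz":[-0.4,-2,0],"spin":0},
    {"hand":0,"xyz":[-0.5,-2.5,0],"spin":0},
    {"hand":0,"xyz":[-0.6,-3,0],"spin":0},
    {"hand":0,"xyz":[-0.6,-3,0],"spin":0},
  ],
)

```text
time_s: 13.75
tcp_pos: [464.2, -150.8, 131.5]
orientation: [[0.982, -0.188, 0.002], [-0.188, -0.982, 0.001], [0.001, -0.001, -1.0]]
force: [0.4, 8.4, 13.6]
finger_gap: 0.002
```

Emit:
send_rows(
  commands=[
    {"hand":0,"xyz":[0,0,1],"spin":0},
    {"hand":0,"xyz":[0,0,2.5],"spin":0},
    {"hand":0,"xyz":[0,0,4],"spin":0},
    {"hand":0,"xyz":[0,0,6],"spin":0},
    {"hand":0,"xyz":[0,0,10],"spin":0},
    {"hand":0,"xyz":[0,0,20],"spin":0},
    {"hand":0,"xyz":[0,0,40],"spin":0},
    {"hand":0,"xyz":[0,0,70],"spin":0},
  ],
)

```text
time_s: 14.75
tcp_pos: [463.4, -151.8, 201.8]
orientation: [[0.982, -0.189, -0.001], [-0.189, -0.982, 0.0], [-0.001, 0.0, -1.0]]
force: [0.3, -0.0, 0.4]
finger_gap: -0.001
```

Emit:
send_rows(
  commands=[
    {"hand":0,"xyz":[-15,0,40],"spin":0},
    {"hand":0,"xyz":[-40,0,80],"spin":0},
    {"hand":0,"xyz":[-70,-40,110],"spin":0},
    {"hand":0,"xyz":[-100,-90,120],"spin":0},
    {"hand":0,"xyz":[-120,-150,120],"spin":0},
    {"hand":0,"xyz":[-140,-210,120],"spin":0},
    {"hand":0,"xyz":[-160,-260,120],"spin":0},
    {"hand":0,"xyz":[-170,-290,120],"spin":0},
  ],
)

```text
time_s: 15.75
tcp_pos: [291.7, -443.9, 321.3]
orientation: [[0.981, -0.192, -0.001], [-0.192, -0.981, -0.0], [-0.001, 0.0, -1.0]]
force: [1.1, 0.9, -0.1]
finger_gap: -0.002
```

Run:
```python
from h import *
np.set_printoptions(precision=1,suppress=True)
s=env.state();print(s["force"],s["tcp_pos"],s["time_s"])
for n,(x,y) in(("top",(370,215)),("side",(345,180))):
    c=env.capture(n);save(c,n+"7f");i=c["img"][y-50:y+50,x-65:x+65,::-1];cv2.imwrite(f"pics/{n}7.png",cv2.resize(i,None,fx=5.9,fy=5.9,interpolation=cv2.INTER_CUBIC))
    for k,z in(("lens",115),("lens_arm",47.5),("marked_stop_mid",47.5),("plate_top",63.5)):
        for l in env.landmark_of(c,k)[:2]:print(n,k,l,at(c,l["pixel"],z))
```

```text
[ 1.1  0.9 -0.1] [ 291.7 -443.9  321.3] 15.75
top lens {'pixel': [395.8, 194.3], 'p': 0.57} [ 598.3 -164.4  115. ]
top lens {'pixel': [434.9, 272.1], 'p': 0.34} [ 420.8 -249.3  115. ]
top lens_arm {'pixel': [386.1, 231.6], 'p': 0.9} [ 515.3 -150.    47.5]
top marked_stop_mid {'pixel': [391.7, 232.3], 'p': 0.62} [ 513.5 -163.6   47.5]
top marked_stop_mid {'pixel': [330.7, 155.9], 'p': 0.6} [702.9 -16.2  47.5]
top plate_top {'pixel': [383.2, 250.6], 'p': 0.75} [ 469.3 -140.2   63.5]
side lens {'pixel': [318.6, 160.4], 'p': 0.59} [ 605.9 -167.8  115. ]
side lens {'pixel': [367.2, 187.8], 'p': 0.51} [456.9 -27.5 115. ]
side lens_arm {'pixel': [348.6, 186.6], 'p': 0.58} [ 518.1 -160.4   47.5]
side lens_arm {'pixel': [295.7, 234.8], 'p': 0.22} [597.6 106.7  47.5]
side marked_stop_mid {'pixel': [348.1, 186.5], 'p': 0.47} [ 519.5 -160.7   47.5]
side plate_top {'pixel': [363.9, 186.7], 'p': 0.55} [ 473.6 -136.8   63.5]
```

View pics/side7.png

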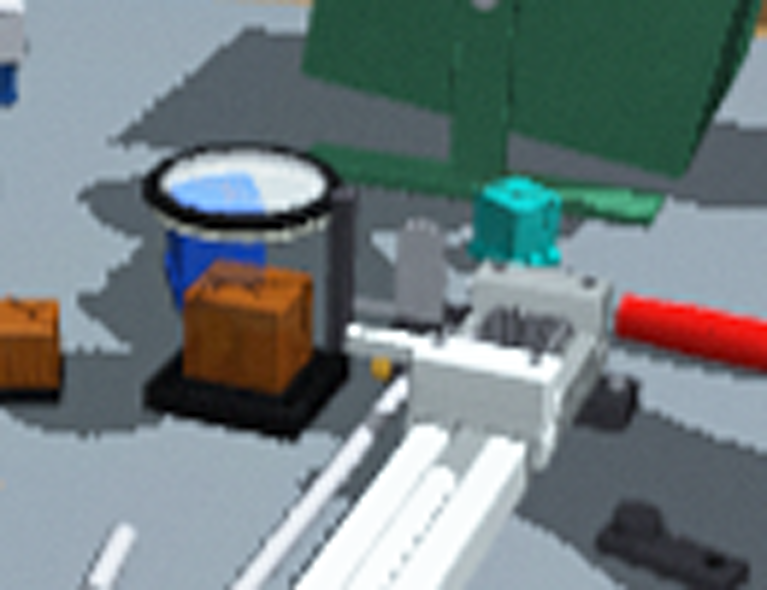

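View pics/top7.png

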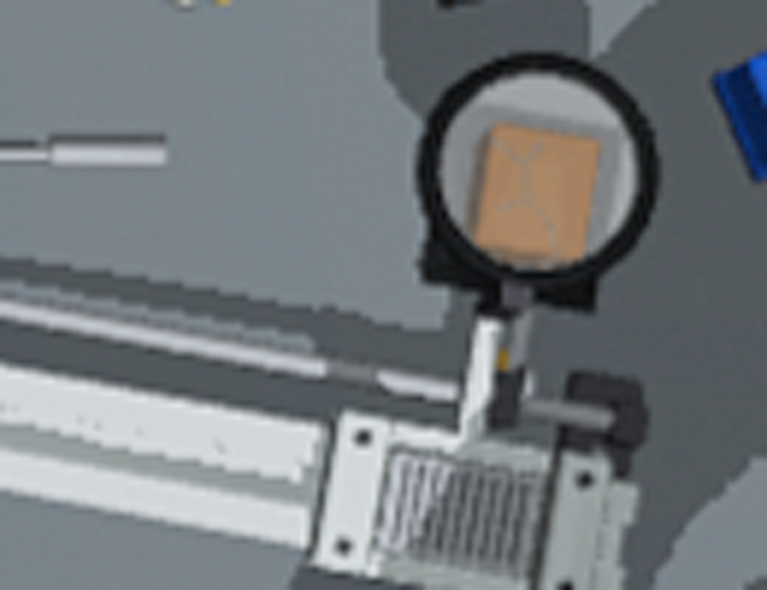

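View pics/top7f.png

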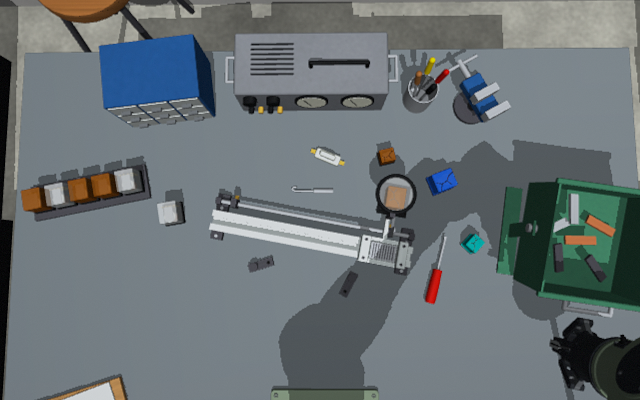

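The arm lies flush against the flagged collar: in the top crop the arm is at (480,370) and the collar at (505,390), with no gap. The lens is centred over the amber housing, the plate is up, and nothing else has moved.

```bash
python3 -c "
from plant import env
print(env.sign_off())"
```

```text
the job is handed in; nothing more can be done
None
```

The magnifier stands over the cracked amber housing, with its lens arm home against the flagged stop and the brake back on. The job was handed in at about 16 s.

- **Press and push:** I pressed the release plate with the closed fingertips at about 13 N, which is roughly 4 mm down. The carriage rode along the rail towards −y for about 157 mm, with only 1–2 N along the rail. The force along the rail then rose to 8.4 N, which I took as the arm meeting the marked stop.
- **Release:** I lifted straight up so the plate sprang back, then moved the gripper clear of everything.
- **Final pictures:** There is no visible gap between arm and collar, the lens is centred over the amber housing, and the other things look unmoved.
- **Network checks:** The top view gave about 13–14 mm between arm and stop, against 12 mm nominal, which is within its error. In the side view the networks put both points on the same spot, so that view could not confirm the spacing.

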